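Snap the rinse cartridge onto the tilted port

ROBOT

A 6-joint arm with a two-finger parallel gripper is mounted at the origin on the work surface. World frame = base frame: x ahead of the robot, y to its left, z up, the work surface at z = 0. Lengths are in m, angles in rad, forces in N, time in s.
With the tool pointing down it reaches from about 0.425 to 0.95 m from the base axis. Payload 3.5 kg.
Tool frame: the origin (TCP) lies on the centre line of the jaws, within the pads' length; the fingertips stand 11 mm ahead of it and the grasp point (between the pads) lies 8 mm behind it; z points along the fingers, y is the line along which they close (so a half turn about z gives the same grasp; the last joint's range is limited). The gripper opens to 85 mm and grips with 20 to 120 N. Pads are 22 mm wide; open, the fingers measure 114 mm over their backs; the gripper's body (76 mm by 85 mm) begins 54 mm behind the grasp point. The pads swing forward as they close: fully open they stand 13 mm farther back than shut.
Start: joints at [-1.408, 0.286, 1.577, -0, 1.279, -0.15], TCP at [0.208, -0.642, 0.242] pointing down, gripper open.
Joint ranges: [-2.77, 2.77], [-0.9, 2.22], [0.21, 2.48], [-1.53, 4.67], [0.24, 2.81], [-2.84, 2.84]. Speed limits (rad/s): [2.79, 2.79, 3.14, 3.14, 3.14, 3.14].

INTERFACE

Orientations are given as a unit quaternion [x, y, z, w].
In Python, from plant import ctrl gives the robot as it stands.
- The arm moves only by the tool step_arm, never from a script. Its argument "motion" is a list of rows, each an object with "offset": the shift along the tool's x, y, z in m, a list of three; "twist": the turn about the tool's z in degrees. A call has 1 to 12 rows; each row is the pose to reach, as a shift and turn from the pose commanded when the call began, along the tool's axes at that moment; what a row does not reach only later rows make up. A row lasts 1/10 s, in which the tool goes at most 50 mm and 8.59 degrees, less where a joint would pass 70% of its speed; a pose out of reach is approached as far as the arm can. A call with a gripper value outside its range is refused whole. "gripper" is the finger opening in m, from 0 to 0.0854, set as the call begins (left out, the last holds). The fingers move at their own pace and stop on an object; "grip_force" is the grip in N (left out, the last holds). Time passes only in rows, so rows that repeat a pose let the fingers close. It gives the time, the measured TCP pose, the force, the opening and the grip force at its end, in the units of the state.
- ctrl.get_state(): the state, without advancing time (a new reading comes with each control period).
- ctrl.read_camera(name): name is "scene" or "top" or "wrist"; returns the picture (420x560x3 uint8, blue, green, red); there is no depth.
- ctrl.calibration(name): a dict with "fx", "fy", "cx", "cy" (pixels), "cam_to_world" (4x4, takes a point from camera to world coordinates). Camera axes: x right, y up, looking along -z (the intrinsics and any distortion apply to the point x, -y, -z); pixel columns grow to the right and rows downward; lengths in m; the calibration is good to about 2 mm. A picture is of the moment at which its call begins: read the wrist's pose just before it. calibration takes no time and is no camera call; for the wrist camera it gives the pose at the moment of the call.
- ctrl.sign_off(): hands the job in; it is judged then, once.
The state is a dict: "time": time; "qpos": joint angles; "dq": joint speeds; "joint_efforts": joint torques, N m; "eef_pos": TCP position; "tcp_rot": TCP orientation; "contact_force": force on the tool from outside, world axes, zero at the start; "wrist_torque": the same for the moment, N m; "opening": opening from 0.0 (shut) to 1.0 (fully open); "finger_force": force on a finger pad.
Only numpy, scipy, OpenCV 4.12 (cv2) and the standard library are available. Lean on these libraries where they do the work, as an engineer would, in place of code of your own. Each camera call takes 0.05 s, during which the arm holds its last target. There are 200 camera calls.

TASK

Open the rinse valve by pressing the red-ended sprung lever on the white manifold all the way down until its catch keeps it down. Then take the blue-banded cartridge out of the grey rack, press its open lower end squarely over the tilted brass nipple until the green collar snaps down, keep pushing it close to the bottom of its travel, and finish while still gripping the cartridge and holding it pressed there against the spring. Leave the orange-banded cartridge and the glassware, bottles and jars around where they stand.

Things in the scene. Friction and masses are not known exactly. Their poses are not given: they have to be found in the camera images.
- manifold: White valve block on an aluminium foot, fixed to the bench: 150 x 210 x 52 mm (x, y, z), origin at the centre of its underside, z up. The lever is at its +y end, the tilted port at its -y end; the port leans 20 degrees from vertical towards the manifold's -x. Yaw varies. It carries the lever, nipple and collar.
- lever (a joint): Hinge of the sprung lever, rad. 0 = raised (sprung up, pad end highest); grows as the pad is pressed down; 0.45 = level, its stop. It pushes back with up to about 8 N at the pad; past about 0.27 the catch takes over, pulls it down to 0.45 and keeps it there when let go.
- lever_pad (a point): Middle of the top face of the red pad (34 x 30 x 12 mm) at the free end of the steel lever. Moves with the lever. The hinge axis lies along the manifold's y, in the manifold frame at x 42 mm, z 75 mm; the pad is 98 mm from it. Pad top is about 123 mm above the bench when raised and 81 mm when caught; it travels down 42 mm and about 12 mm towards the manifold's -x. The lever's centre is at manifold y +55 mm.
- port_tip (a point): Tip of the brass nipple, about 116 mm above the bench. Its z axis points outwards along the nipple, 20 degrees off vertical. The nipple is 16 mm in diameter with a 10 mm conical tip (7 mm across at the end). The green sprung collar (48 mm across, 10 mm thick) surrounds it; its upper face is 18 mm below the tip at rest and 32 mm below when fully pressed.
- port_collar (a joint): Travel of the green collar along the nipple, m. 0 = up, at rest; grows as it is pushed inwards; stop at 0.014. It resists with about 10 N over the first 2 to 3 mm, then snaps through: only about 6 N is needed at 7 to 11 mm, rising to about 10 N at the stop. It springs back up if let go.
- rack: Grey two-well rack fixed to the bench, 80 x 200 x 30 mm (x, y, z), origin at the centre of its underside, z up. Round wells at y -55 and +55 mm, 20 mm deep, 40 mm across. Yaw varies.
- blue_cartridge: The cartridge to use, about 150 g, standing upright in either well. Origin at the centre of its open lower end, z up along its axis; 92 mm tall. Lower skirt 36 mm in diameter with a bore 20 mm across and 37 mm deep, blue flange 50 mm across at 40 to 46 mm, round white neck 30 mm in diameter from 46 to 92 mm with a blue band at the top. Grip the neck about 70 mm above the origin; the flange below the fingers takes the push.
- orange_cartridge: Same cartridge with orange flange and band, in the other well: leave it alone. Origin at the centre of its lower end, z up.
- beaker: Glass beaker, 68 mm across, 90 mm tall, origin under its centre; bystander.
- dropper: Small amber dropper bottle, 28 mm across, 60 mm tall, origin under its centre; bystander.
- wash_bottle: Clear wash bottle, 60 mm across, 160 mm tall, origin under its centre; bystander.
- sharps_tub: Yellow tub with red lid, 90 mm across, 130 mm tall, origin under its centre; bystander.
- stain_jar: Green jar, 44 mm across, 50 mm tall, origin under its centre; bystander.
Mind the look-alikes: they are no part of the job. There is more than one size of the rack; the job needs the smallest.

How it is judged:
By the outcome, as a careful person would: the job done as asked, in the order asked, and still so for the second after the job is handed in, while the arm keeps its last pose, push and grip.
It also fails if it takes over 58 s, if anything falls off the work surface, if the arm or the gripper's body presses on something with over 40 N, if the wrist force passes 120 N, or if a joint passes its speed limit or range.

## Working session

There is one attempt and no reset: what is moved stays moved. The work goes in short steps, Python scripts to look and compute and a tool call to move; the robot and the scene stay as the last step left them, time stands still between calls to the robot, and variables do not carry over. Pictures are saved under pics/ and viewed, at most 10 in all, crops included, and the job is handed in when it is done.

Besides the shell and the picture viewer there is one more tool, called after "Call:" as name(argument=value, ...), one argument or row to a line, values as JSON. step_arm: Moves the arm, as the interface text tells. Its arguments: {"type":"object","properties":{"motion":{"type":"array"},"gripper":{"type":"number"},"grip_force":{"type":"number"}},"required":["motion"]}

```bash
ls; mkdir -p pics
python3 - <<'E'
from plant import ctrl
import cv2,numpy as np
for n in("scene","top"):
    im=ctrl.read_camera(n);cv2.imwrite(f"pics/{n}0.png",im)
    c=ctrl.calibration(n);print(n,{k:(np.round(v,4).tolist()) for k,v in c.items()})
s=ctrl.get_state();print(s)
E
```

```text
pics
scene {'fx': 398.5893, 'fy': 398.5893, 'cx': 277.7188, 'cy': 209.3389, 'cam_to_world': [[0.8818, -0.291, 0.3711, 0.8754], [0.4715, 0.5322, -0.7032, -0.7701], [0.0072, 0.7951, 0.6065, 0.7609], [0.0, 0.0, 0.0, 1.0]]}
top {'fx': 450.2155, 'fy': 450.2155, 'cx': 285.1568, 'cy': 208.094, 'cam_to_world': [[0.0148, 0.9811, -0.1927, 0.2104], [-0.9998, 0.017, 0.0098, 0.0072], [0.0129, 0.1925, 0.9812, 1.3458], [0.0, 0.0, 0.0, 1.0]]}
{'time': 0.1, 'qpos': array([-1.40799570e+00,  2.87101197e-01,  1.57804939e+00, -3.29417108e-06,
        1.27860629e+00, -1.49982155e-01]), 'dq': array([-1.85114287e-04, -1.79564974e-03, -3.12027951e-03,  4.26849224e-05,
       -3.93692963e-04, -7.06545586e-04]), 'joint_efforts': array([ 9.13494787e-04, -4.07295263e+01, -2.93699294e+01, -1.55337784e-04,
        3.38678830e-03, -1.61115249e-06]), 'eef_pos': array([ 0.20764652, -0.64165876,  0.24105922]), 'tcp_rot': array([ 9.87795119e-01,  1.55755036e-01, -8.51220253e-06, -1.08208182e-03]), 'contact_force': array([ 0.40276283,  0.36757489, -0.19205824]), 'wrist_torque': array([-0.0021537 ,  0.04519857, -0.02044982]), 'finger_force': 0.0, 'opening': 1.0010653090978652}
```

View pics/scene0.png

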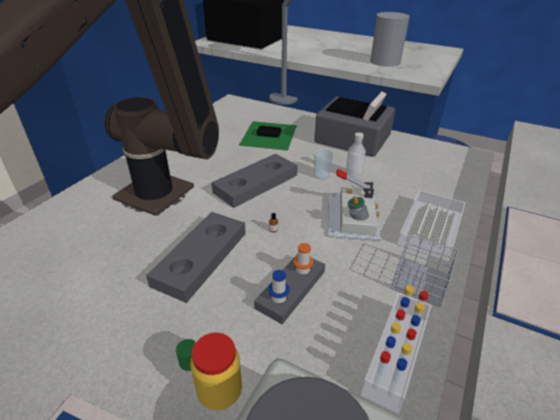

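View pics/top0.png

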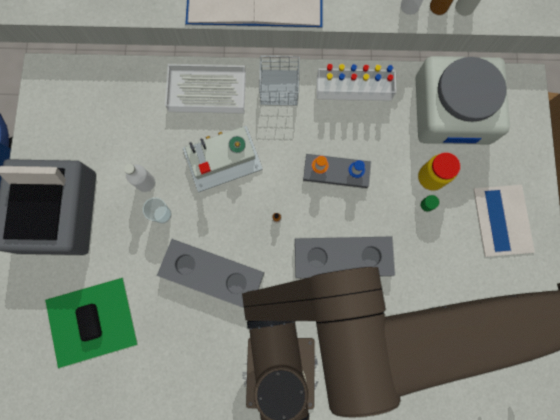

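The scene picture shows the small rack at about (291,287), with blue at (279,288) and orange at (303,260). The manifold is at (358,212). In the top picture these are blue (358,169), orange (320,164), red pad (204,169) and green collar (237,145).

Look-alikes in the top picture:
- Large empty racks at (345,258) and (211,272); the small rack at (337,171) is the one to use.
- Orange cartridge at (320,164).
- Coloured vial caps at (360,72).
- Green jar at (430,203), against the green collar.
- Red tub lid at (445,167), against the red pad.

I choose the blue cartridge at (358,169) and will check it in a close crop.

```bash
cat > h.py <<'E'
from plant import ctrl
import cv2,numpy as np
from scipy.spatial.transform import Rotation as R
def ray(cal,u,v):
    T=np.array(cal["cam_to_world"]);d=T[:3,:3]@np.array([(u-cal["cx"])/cal["fx"],-(v-cal["cy"])/cal["fy"],-1]);return T[:3,3],d/np.linalg.norm(d)
def plane(cal,u,v,z):
    o,d=ray(cal,u,v);return o+d*(z-o[2])/d[2]
def tri(rays):
    A=0;b=0
    for o,d in rays:
        P=np.eye(3)-np.outer(d,d);A=A+P;b=b+P@o
    p=np.linalg.solve(A,b);return p,[np.linalg.norm(np.cross(p-o,d)) for o,d in rays]
HS={"blue":((100,110,50),(130,255,255)),"orange":((5,150,120),(18,255,255)),"green":((60,90,30),(95,255,200)),"red":((0,170,90),(4,255,255)),}
def blobs(im,col,roi,amin=6):
    x0,y0,x1,y1=roi;h=cv2.cvtColor(im[y0:y1,x0:x1],cv2.COLOR_BGR2HSV)
    m=cv2.inRange(h,*HS[col])
    if col=="red":m|=cv2.inRange(h,(175,170,90),(180,255,255))
    n,l,s,c=cv2.connectedComponentsWithStats(m)
    return [(int(s[i,4]),tuple(np.round(c[i]+[x0,y0],1).tolist()),(s[i,:4]+[x0,y0,0,0]).tolist()) for i in range(1,n) if s[i,4]>=amin]
E
python3 - <<'E'
from h import *
t=cv2.imread("pics/top0.png");s=cv2.imread("pics/scene0.png")
for c in HS:
    print(c,"top",blobs(t,c,(180,120,385,200)),"scene",blobs(s,c,(250,160,390,310)))
a=cv2.resize(t[110:210,170:390],None,fx=3.6,fy=3.6,interpolation=2)
b=cv2.resize(s[160:250,300:400],None,fx=3,fy=3,interpolation=2);c=cv2.resize(s[230:320,250:350],None,fx=3,fy=3,interpolation=2)
b=np.hstack([b,c]);o=np.zeros((a.shape[0]+200,a.shape[1],3),np.uint8);o[:360]=a
b=cv2.resize(b,None,fx=.74,fy=.74);o[360:360+b.shape[0],:b.shape[1]]=b
cv2.imwrite("pics/crop1.png",o)
E
```

```text
blue top [(189, (357.0, 168.4), [348, 160, 17, 18])] scene [(119, (278.9, 275.1), [273, 270, 13, 11]), (134, (278.3, 291.5), [268, 283, 22, 15])]
orange top [(174, (320.0, 163.9), [312, 156, 16, 17])] scene [(85, (304.0, 247.9), [299, 244, 11, 9]), (93, (303.1, 263.8), [294, 257, 19, 12])]
green top [(130, (236.7, 144.1), [230, 137, 15, 15])] scene [(69, (356.0, 203.7), [349, 198, 14, 10])]
red top [(86, (204.0, 167.5), [199, 162, 11, 12])] scene [(54, (341.1, 173.8), [337, 170, 9, 9])]
```

View pics/crop1.png

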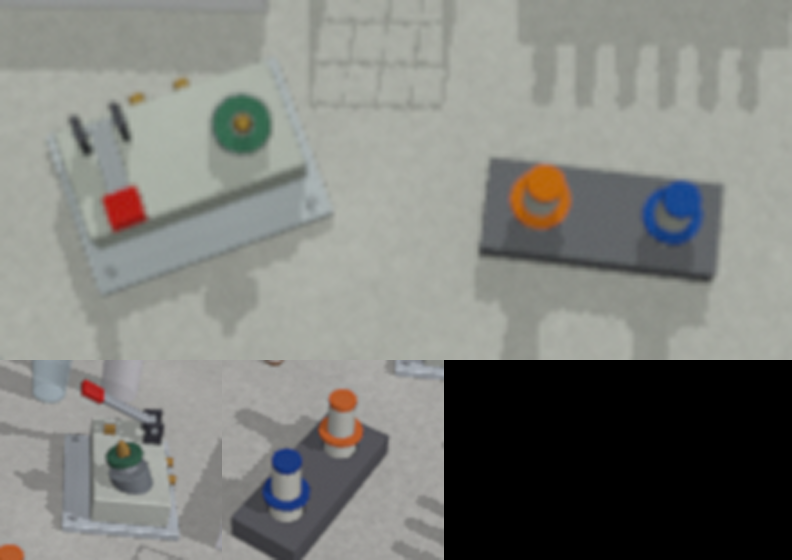

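The crop confirms it: the blue-topped cartridge is at crop (682,200) in the small rack. The red pad is at crop (125,208), with its hinge brackets at crop (80-120,130), and the brass nipple stands in the green collar at crop (242,124).

Run:
```python
from h import *
t=cv2.imread("pics/top0.png");s=cv2.imread("pics/scene0.png")
ct,cs=ctrl.calibration("top"),ctrl.calibration("scene")
pr=lambda n,x:print(n,np.round(x[0],4),np.round(x[1],4))
pr("pad",tri([ray(ct,204,167.5),ray(cs,341.1,173.8)]));print(plane(ct,204,167.5,.12))
pr("collar",tri([ray(ct,236.7,144.1),ray(cs,356,203.7)]));print(plane(ct,236.7,144.1,.095))
pr("nip",tri([ray(ct,170+242/3.6,110+122/3.6),ray(cs,300+124/2.22,160+88/2.22)]));print(plane(ct,170+242/3.6,110+122/3.6,.114))
# cap via plane, flange via plane
pr("cap",tri([ray(ct,170+683/3.6,110+199/3.6),ray(cs,278.9,274)]));print(plane(ct,170+683/3.6,110+199/3.6,.102))
print("flange",plane(cs,278.3,291,.055),plane(ct,170+672/3.6,110+215/3.6,.055))
print("orange flange",plane(cs,303.1,263.8,.055),plane(ct,170+540/3.6,110+198/3.6,.055))
# manifold hinge brackets, foot corners
for u,v,z in[(80,135,.08),(120,122,.08),(105,293,.005),(330,213,.005),(490,158,.03),(722,183,.03),(482,248,.03),(714,272,.03)]:print(u,v,np.round(plane(ct,170+u/3.6,110+v/3.6,z),4))
for n,p,z in[("wash",(136,177),.1),("beaker",(157,210),.05),("drop",(277,217),.03),("tub",(440,170),.13),("jar",(430,203),.05)]:print(n,np.round(plane(ct,*p,z),3))
w=ctrl.calibration("wrist");print(w["fx"],w["cx"],w["cy"]);st=ctrl.get_state();Rt=R.from_quat(st["tcp_rot"]);T=np.array(w["cam_to_world"]);print(np.round(Rt.inv().as_matrix()@T[:3,:3],3),Rt.inv().apply(T[:3,3]-st["eef_pos"]))
print(np.round(Rt.as_matrix(),3))
```

```text
pad [0.5652 0.2262 0.1158] [0.0003 0.0003]
[0.56374141 0.22530089 0.12      ]
collar [0.6462 0.1394 0.0882] [0.0006 0.0006]
[0.64326098 0.13836891 0.095     ]
nip [0.6432 0.1371 0.1024] [0.002 0.002]
[0.63734876 0.13490515 0.114     ]
cap [ 0.5858 -0.2169  0.1012] [0.002 0.002]
[ 0.58385277 -0.2178428   0.102     ]
flange [ 0.59080516 -0.22433694  0.055     ] [ 0.58404182 -0.21699101  0.055     ]
orange flange [ 0.60360629 -0.11771589  0.055     ] [ 0.59661052 -0.10769184  0.055     ]
80 135 [0.6355 0.2699 0.08  ]
120 122 [0.6472 0.2379 0.08  ]
105 293 [0.5211 0.2567 0.005 ]
330 213 [0.5949 0.068  0.005 ]
490 158 [ 0.6385 -0.0675  0.03  ]
722 183 [ 0.6202 -0.2642  0.03  ]
482 248 [ 0.5596 -0.0612  0.03  ]
714 272 [ 0.5424 -0.2558  0.03  ]
wash [0.538 0.421 0.1  ]
beaker [0.453 0.368 0.05 ]
drop [0.441 0.018 0.03 ]
tub [ 0.566 -0.439  0.13 ]
jar [ 0.488 -0.433  0.05 ]
323.19052606808725 279.13496688015334 219.4125581369375
[[-0.     0.958  0.286]
 [ 1.     0.    -0.001]
 [-0.001  0.286 -0.958]] [ 0.07263898  0.00111003 -0.131116  ]
[[ 0.951  0.308 -0.   ]
 [ 0.308 -0.951  0.002]
 [ 0.    -0.002 -1.   ]]
```

Call:
step_arm(
  motion=[
    {"offset": [0.47,-0.31,-0.02],"twist": -3.4},
    {"offset": [0.47,-0.31,-0.02],"twist": -3.4},
    {"offset": [0.47,-0.31,-0.02],"twist": -3.4},
    {"offset": [0.47,-0.31,-0.02],"twist": -3.4},
    {"offset": [0.47,-0.31,-0.02],"twist": -3.4},
    {"offset": [0.47,-0.31,-0.02],"twist": -3.4},
    {"offset": [0.47,-0.31,-0.02],"twist": -3.4},
    {"offset": [0.47,-0.31,-0.02],"twist": -3.4},
    {"offset": [0.47,-0.31,-0.02],"twist": -3.4},
    {"offset": [0.47,-0.31,-0.02],"twist": -3.4},
    {"offset": [0.47,-0.31,-0.02],"twist": -3.4},
    {"offset": [0.47,-0.31,-0.02],"twist": -3.4},
  ],
  gripper=0,
)

```text
time: 1.3
eef_pos: [0.5614, -0.1987, 0.262]
tcp_rot: [0.982, 0.187, 0.0, -0.001]
contact_force: [0.1, -1.4, 0.4]
opening: 0.005
finger_force: 0.0
```

Run:
```python
from h import *
c=ctrl.calibration("wrist");im=ctrl.read_camera("wrist");cv2.imwrite("pics/w1.png",im)
for k in("blue","orange"):
    for b in blobs(im,k,(0,0,560,420),150):
        x,y,w,h=b[2];print(k,b,[np.round(plane(c,x+w/2,y+h/2,z),4).tolist() for z in(.056,.102)])
```

```text
blue (1619, (303.4, 179.9), [280, 155, 47, 50]) [[0.5853, -0.2179, 0.056], [0.5913, -0.2118, 0.102]]
blue (1732, (541.2, 366.0), [514, 328, 46, 72]) [[0.4788, -0.5807, 0.056], [0.4993, -0.5251, 0.102]]
orange (1771, (204.5, 128.6), [179, 104, 53, 50]) [[0.5967, -0.1063, 0.056], [0.6011, -0.1154, 0.102]]
```

Call:
step_arm(
  motion=[
    {"offset": [0.18,-0.34,0],"twist": 0},
    {"offset": [0.18,-0.34,0],"twist": 0},
    {"offset": [0.18,-0.34,0],"twist": 0},
    {"offset": [0.18,-0.34,0],"twist": 0},
    {"offset": [0.18,-0.34,0],"twist": 0},
    {"offset": [0.18,-0.34,0],"twist": 0},
    {"offset": [0.18,-0.34,0],"twist": 0},
    {"offset": [0.18,-0.34,0],"twist": 0},
    {"offset": [0.18,-0.34,0],"twist": 0},
    {"offset": [0.18,-0.34,0],"twist": 0},
  ],
)

```text
time: 2.35
eef_pos: [0.6034, 0.1787, 0.2616]
tcp_rot: [0.983, 0.185, -0.001, 0.0]
contact_force: [0.8, -1.3, 0.0]
opening: 0.002
finger_force: 0.0
```

Run:
```python
from h import *
c=ctrl.calibration("wrist");im=ctrl.read_camera("wrist");cv2.imwrite("pics/w2.png",im)
s=ctrl.get_state();print(s["eef_pos"],R.from_quat(s["tcp_rot"]).as_matrix().round(3).tolist())
for k,z in(("red",.119),("green",.097)):
    for b in blobs(im,k,(0,0,560,420),150):
        x,y,w,h=b[2];print(k,b,plane(c,x+w/2,y+h/2,z).round(4),plane(c,*b[1],z).round(4))
cv2.imwrite("pics/w12.png",cv2.resize(np.vstack([cv2.imread("pics/w1.png"),im]),None,fx=.71,fy=.71))
```

```text
[0.60353769 0.17796729 0.26180441] [[0.932, 0.363, -0.001], [0.363, -0.932, -0.001], [-0.001, 0.001, -1.0]]
red (1106, (214.4, 230.0), [198, 212, 33, 36]) [0.5649 0.2242 0.119 ] [0.5649 0.2242 0.119 ]
green (1314, (334.9, 176.4), [311, 155, 49, 47]) [0.6444 0.1375 0.097 ] [0.646  0.1389 0.097 ]
green (516, (4.1, 385.0), [0, 341, 14, 72]) [0.3071 0.388  0.097 ] [0.2946 0.3895 0.097 ]
```

View pics/w12.png

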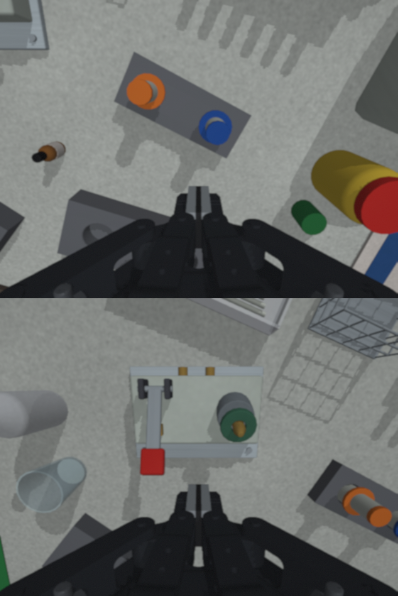

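The top half shows the rack with orange at about (146,91) and blue at (215,127). The bottom half shows the manifold square to the tool, with the red pad at (152,461) and the nipple and collar at (238,425). Both wrist measurements agree with the first ones within 2 mm, so I'll press the lever.

Call:
step_arm(
  motion=[
    {"offset": [-0.02,-0.057,0.05]},
    {"offset": [-0.02,-0.057,0.09]},
    {"offset": [-0.02,-0.057,0.11]},
    {"offset": [-0.02,-0.057,0.12]},
    {"offset": [-0.021,-0.057,0.128]},
    {"offset": [-0.023,-0.057,0.135]},
    {"offset": [-0.025,-0.057,0.142]},
    {"offset": [-0.028,-0.057,0.15]},
    {"offset": [-0.03,-0.057,0.157]},
    {"offset": [-0.032,-0.057,0.164]},
    {"offset": [-0.033,-0.057,0.17]},
    {"offset": [-0.033,-0.057,0.171]},
  ],
)

```text
invalid input at $.motion[0]: expected keys offset, twist
```

Call:
step_arm(
  motion=[
    {"offset": [0,0,0.001]},
    {"offset": [0,0,0.001]},
  ],
)

```text
invalid input at $.motion[0]: expected keys offset, twist
```

Call:
step_arm(
  motion=[
    {"offset": [-0.02,-0.057,0.05],"twist": 0},
    {"offset": [-0.02,-0.057,0.09],"twist": 0},
    {"offset": [-0.02,-0.057,0.11],"twist": 0},
    {"offset": [-0.02,-0.057,0.12],"twist": 0},
    {"offset": [-0.021,-0.057,0.128],"twist": 0},
    {"offset": [-0.023,-0.057,0.135],"twist": 0},
    {"offset": [-0.025,-0.057,0.142],"twist": 0},
    {"offset": [-0.028,-0.057,0.15],"twist": 0},
    {"offset": [-0.03,-0.057,0.157],"twist": 0},
    {"offset": [-0.032,-0.057,0.164],"twist": 0},
    {"offset": [-0.033,-0.057,0.17],"twist": 0},
    {"offset": [-0.033,-0.057,0.171],"twist": 0},
  ],
)

```text
time: 3.6
eef_pos: [0.5557, 0.2203, 0.0999]
tcp_rot: [0.983, 0.185, 0.003, 0.0]
contact_force: [-12.5, -4.7, 33.3]
opening: 0.003
finger_force: 17.0
```

Call:
step_arm(
  motion=[
    {"offset": [0,0,0.001],"twist": 0},
    {"offset": [0,0,0.001],"twist": 0},
  ],
)

```text
time: 3.8
eef_pos: [0.5558, 0.2204, 0.0998]
tcp_rot: [0.983, 0.185, 0.003, 0.001]
contact_force: [-12.6, -5.5, 33.9]
opening: -0.0
finger_force: 17.3
```

Call:
step_arm(
  motion=[
    {"offset": [0,0,-0.03],"twist": 0},
    {"offset": [0,0,-0.08],"twist": 0},
    {"offset": [0,0,-0.12],"twist": 0},
    {"offset": [0,0,-0.15],"twist": 0},
    {"offset": [0,0,-0.15],"twist": 0},
    {"offset": [0,0,-0.15],"twist": 0},
  ],
)

```text
time: 4.4
eef_pos: [0.5527, 0.2201, 0.2409]
tcp_rot: [0.983, 0.185, 0.001, 0.0]
contact_force: [0.8, 0.4, 0.6]
opening: -0.0
finger_force: 0.0
```

Run:
```python
from h import *
c=ctrl.calibration("wrist");im=ctrl.read_camera("wrist");cs=ctrl.calibration("scene");s=ctrl.read_camera("scene")
t=ctrl.read_camera("top");cv2.imwrite("pics/top3.png",t)
for b in blobs(im,"red",(0,0,560,420),150): print(b,plane(c,*b[1],.081).round(4),plane(c,*b[1],.12).round(4))
bs=blobs(s,"red",(300,140,400,240));print(bs)
ws=max(blobs(im,"red",(0,0,560,420),150));print(tri([ray(c,*ws[1]),ray(cs,*max(bs)[1])]) if bs else 0)
print(ctrl.get_state()["eef_pos"])
o=np.hstack([cv2.resize(im,(400,300)),cv2.resize(s[150:240,300:420],(400,300),interpolation=2)]);cv2.imwrite("pics/p3.png",o)
```

```text
(941, (278.0, 201.2), [264, 184, 29, 34]) [0.556  0.2211 0.081 ] [0.5646 0.2243 0.12  ]
[(57, (336.6, 185.5), [332, 183, 10, 6])]
(array([0.5559481 , 0.22074159, 0.07411478]), [np.float64(0.0014828292937307695), np.float64(0.001482829293730892)])
[0.55118303 0.22008411 0.23781515]
```

View pics/p3.png

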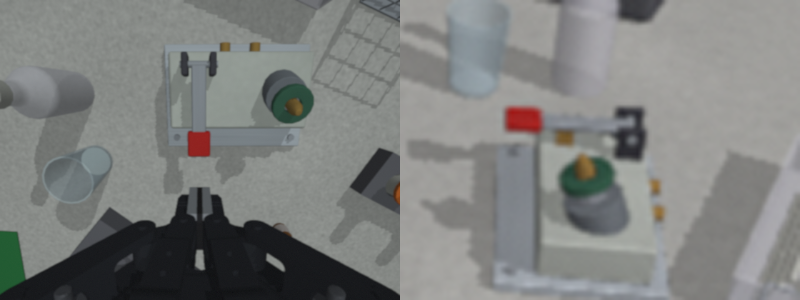

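The right crop shows the lever level and its red pad down at (523,120), and the left shows the pad at (199,143). Triangulation puts the pad at about 75-80 mm, so it is caught. Next is the rack.

Call:
step_arm(
  motion=[
    {"offset": [-0.128,0.42,0.03],"twist": 0},
    {"offset": [-0.128,0.42,0.03],"twist": 0},
    {"offset": [-0.128,0.42,0.03],"twist": 0},
    {"offset": [-0.128,0.42,0.03],"twist": 0},
    {"offset": [-0.128,0.42,0.03],"twist": 0},
    {"offset": [-0.128,0.42,0.03],"twist": 0},
    {"offset": [-0.128,0.42,0.03],"twist": 0},
    {"offset": [-0.128,0.42,0.03],"twist": 0},
    {"offset": [-0.128,0.42,0.03],"twist": 0},
    {"offset": [-0.128,0.42,0.03],"twist": 0},
    {"offset": [-0.128,0.42,0.03],"twist": 0},
    {"offset": [-0.128,0.42,0.03],"twist": 0},
  ],
  gripper=0.085,
  grip_force=30,
)

```text
time: 5.75
eef_pos: [0.5851, -0.2159, 0.2091]
tcp_rot: [0.983, 0.185, -0.001, -0.001]
contact_force: [0.1, 0.2, 0.6]
opening: 0.996
finger_force: 0.0
```

Run:
```python
from h import *
c=ctrl.calibration("wrist");im=ctrl.read_camera("wrist");cv2.imwrite("pics/w4.png",im)
s=ctrl.get_state();p=s["eef_pos"];Rt=R.from_quat(s["tcp_rot"]);print(p,s["opening"],Rt.as_matrix().round(3).tolist())
for b in blobs(im,"blue",(100,60,460,400),80):
    x,y,w,h=b[2]
    for z in(.056,.102):
        q=plane(c,x+w/2,y+h/2,z);print(b,z,q.round(4))
q=np.array([.585,-.2178,.078]);print("tool offset",Rt.inv().apply(q-p).round(4))
```

```text
[ 0.58535197 -0.21559907  0.20950727] 0.9958244040542549 [[0.931, 0.365, -0.001], [0.365, -0.931, 0.001], [-0.001, -0.001, -1.0]]
(2191, (279.6, 209.3), [253, 179, 55, 61]) 0.056 [ 0.583  -0.2191  0.056 ]
(2191, (279.6, 209.3), [253, 179, 55, 61]) 0.102 [ 0.5944 -0.2145  0.102 ]
tool offset [-0.001   0.0021  0.1315]
```

Call:
step_arm(
  motion=[
    {"offset": [-0.001,0.002,0.05],"twist": 0},
    {"offset": [-0.001,0.002,0.09],"twist": 0},
    {"offset": [-0.001,0.002,0.115],"twist": 0},
    {"offset": [-0.001,0.002,0.131],"twist": 0},
    {"offset": [-0.001,0.002,0.131],"twist": 0},
  ],
)

```text
time: 6.3
eef_pos: [0.5841, -0.2174, 0.0768]
tcp_rot: [0.983, 0.186, -0.002, -0.002]
contact_force: [0.0, 0.3, 0.4]
opening: 0.991
finger_force: 0.0
```

Call:
step_arm(
  motion=[
    {"offset": [0,0,0],"twist": 0},
    {"offset": [0,0,0],"twist": 0},
    {"offset": [0,0,0],"twist": 0},
    {"offset": [0,0,0],"twist": 0},
    {"offset": [0,0,0],"twist": 0},
    {"offset": [0,0,0],"twist": 0},
    {"offset": [0,0,0],"twist": 0},
    {"offset": [0,0,0],"twist": 0},
  ],
  gripper=0.02,
  grip_force=30,
)

```text
time: 7.1
eef_pos: [0.5861, -0.2194, 0.0809]
tcp_rot: [0.983, 0.185, 0.001, 0.0]
contact_force: [-0.9, 1.5, 5.4]
opening: 0.339
finger_force: 29.2
```

Call:
step_arm(
  motion=[
    {"offset": [0,0,0],"twist": 0},
    {"offset": [0,0,-0.004],"twist": 0},
    {"offset": [0,0,-0.007],"twist": 0},
    {"offset": [0,0,-0.007],"twist": 0},
  ],
  gripper=0.04,
)

```text
time: 7.5
eef_pos: [0.5857, -0.2197, 0.0868]
tcp_rot: [0.983, 0.185, 0.0, 0.0]
contact_force: [-0.6, 0.0, -0.1]
opening: 0.465
finger_force: 0.0
```

Call:
step_arm(
  motion=[
    {"offset": [0,0,0],"twist": 0},
    {"offset": [0,0,0],"twist": 0},
    {"offset": [0,0,0],"twist": 0},
    {"offset": [0,0,0],"twist": 0},
    {"offset": [0,0,0],"twist": 0},
    {"offset": [0,0,0],"twist": 0},
  ],
  gripper=0.02,
  grip_force=25,
)

```text
time: 8.1
eef_pos: [0.5854, -0.2192, 0.0865]
tcp_rot: [0.983, 0.185, 0.0, -0.0]
contact_force: [-0.8, 1.7, 3.6]
opening: 0.341
finger_force: 24.6
```

Call:
step_arm(
  motion=[
    {"offset": [0,0,-0.005],"twist": 0},
    {"offset": [0,0,-0.01],"twist": 0},
    {"offset": [-0.005,0,-0.01],"twist": 0},
    {"offset": [-0.01,0,-0.01],"twist": 0},
    {"offset": [-0.015,0,-0.01],"twist": 0},
    {"offset": [-0.02,0,-0.009],"twist": 0},
    {"offset": [-0.025,0,-0.008],"twist": 0},
    {"offset": [-0.03,0,-0.007],"twist": 0},
    {"offset": [-0.03,0,-0.007],"twist": 0},
  ],
)

```text
time: 9.0
eef_pos: [0.5566, -0.2302, 0.0934]
tcp_rot: [0.983, 0.185, -0.0, -0.0]
contact_force: [0.6, 3.9, 2.3]
opening: 0.343
finger_force: 25.5
```

Run:
```python
from h import *
im=ctrl.read_camera("wrist");s=ctrl.read_camera("scene");st=ctrl.get_state();print(st["contact_force"],st["eef_pos"])
cv2.imwrite("pics/p5.png",np.hstack([cv2.resize(im,(400,300)),cv2.resize(s[210:320,230:377],(400,300),interpolation=2)]))
```

```text
[-0.53155308  4.21275404  2.71874751] [ 0.55691011 -0.2301391   0.09339464]
```

View pics/p5.png

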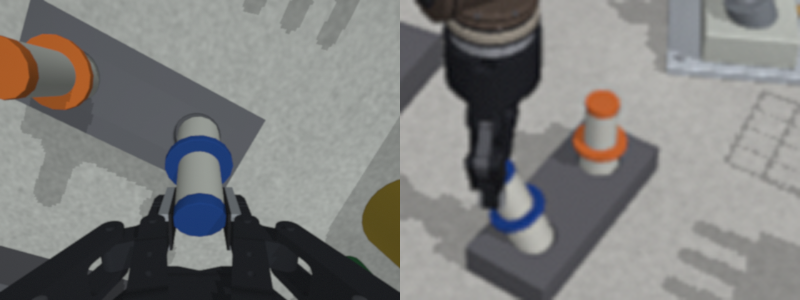

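The wrist view shows the blue cartridge leaning in the jaws, with its flange at (198,160) and cap at (200,213). The scene view agrees. Now I'll lift it and measure the tilt.

Call:
step_arm(
  motion=[
    {"offset": [0,0,-0.03],"twist": 0},
    {"offset": [0,0,-0.07],"twist": 0},
    {"offset": [0,0,-0.11],"twist": 0},
    {"offset": [0,0,-0.13],"twist": 0},
    {"offset": [0,0,-0.13],"twist": 0},
    {"offset": [0,0,-0.13],"twist": 0},
  ],
  grip_force=35,
)

```text
time: 9.7
eef_pos: [0.5567, -0.2308, 0.222]
tcp_rot: [0.983, 0.185, -0.001, 0.0]
contact_force: [-1.3, -0.7, -3.0]
opening: 0.342
finger_force: 35.5
```

```bash
cat > tilt.py <<'E'
from h import *
def meas(name):
    c=ctrl.calibration("wrist");st=ctrl.get_state();im=ctrl.read_camera("wrist");cv2.imwrite(name,im)
    p=st["eef_pos"];Rt=R.from_quat(st["tcp_rot"]);print(p.round(4),st["contact_force"].round(1),st["opening"])
    out=[]
    for b in blobs(im,"blue",(180,120,380,370),150):
        x,y,w,h=b[2]
        def tp(u,v):
            o,d=ray(c,u,v);o=Rt.inv().apply(o-p);d=Rt.inv().apply(d);return (o-d*o[1]/d[1]) if abs(d[1])>.9 else (o,d)
        o,d=tp(x+w/2,y+h/2);print(b[2],b[1],"o",o.round(4),"d",d.round(4))
    return im
E
python3 - <<'E'
from tilt import *
im=meas("pics/w6.png");cv2.imwrite("pics/w6c.png",cv2.resize(im[120:370,180:380],None,fx=2.2,fy=2.2))
E
```

```text
[ 0.5567 -0.2308  0.222 ] [-1.3 -0.7 -3. ] 0.34210028321565705
[232, 191, 94, 67] (278.0, 217.0) o [ 0.0726  0.0011 -0.1311] d [-3.014e-01  2.000e-04  9.535e-01]
[242, 270, 75, 62] (279.0, 300.7) o [ 0.0726  0.0011 -0.1311] d [-0.5122  0.0016  0.8589]
```

View pics/w6c.png

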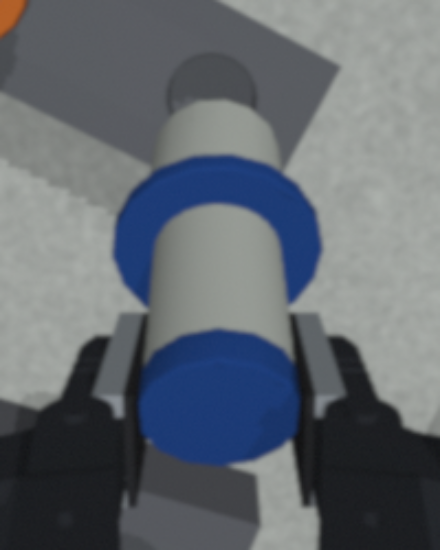

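The crop shows the neck between the pads, with the cap disc centred at (220,400), the flange 206 px wide (94 px unscaled) at (217,240) and the skirt at (217,130). The apparent sizes give a tilt of about 18-20° towards tool -x, as intended. I'll move above the nipple.

Call:
step_arm(
  motion=[
    {"offset": [0.168,-0.311,0],"twist": 0},
    {"offset": [0.168,-0.311,0],"twist": 0},
    {"offset": [0.168,-0.311,0],"twist": 0},
    {"offset": [0.168,-0.311,0],"twist": 0},
    {"offset": [0.168,-0.311,0],"twist": 0},
    {"offset": [0.168,-0.311,0],"twist": 0},
    {"offset": [0.168,-0.311,0],"twist": 0},
    {"offset": [0.168,-0.311,0],"twist": 0},
    {"offset": [0.168,-0.311,0],"twist": 0},
    {"offset": [0.168,-0.311,0],"twist": 0},
    {"offset": [0.168,-0.311,0],"twist": 0},
  ],
)

```text
time: 10.85
eef_pos: [0.6006, 0.1188, 0.2223]
tcp_rot: [0.983, 0.184, -0.001, 0.0]
contact_force: [0.4, -0.3, -1.8]
opening: 0.338
finger_force: 35.7
```

Run:
```python
from tilt import *
im=meas("pics/w7.png")
s=ctrl.read_camera("scene");cv2.imwrite("pics/s7.png",s);t=ctrl.read_camera("top");cv2.imwrite("pics/t7.png",t)
print(blobs(s,"blue",(300,120,420,240)),blobs(s,"green",(320,160,400,240)),blobs(t,"blue",(180,80,300,200)))
a=cv2.resize(s[130:230,310:410],(400,400),interpolation=2);b=cv2.resize(im[60:360,130:430],(400,400))
cv2.imwrite("pics/p7.png",np.hstack([a,b]))
```

```text
[0.6006 0.1188 0.2223] [ 0.4 -0.3 -1.8] 0.3382693374935381
[232, 191, 94, 67] (277.8, 217.0) o [ 0.0726  0.0011 -0.1311] d [-3.013e-01  1.000e-04  9.535e-01]
[242, 270, 75, 61] (279.3, 300.5) o [ 0.0726  0.0011 -0.1311] d [-0.5108  0.0016  0.8597]
[(336, (407.0, 125.9), [392, 120, 28, 15]), (64, (349.6, 174.4), [341, 168, 17, 11])] [(68, (355.9, 203.7), [349, 198, 14, 10])] []
```

View pics/p7.png

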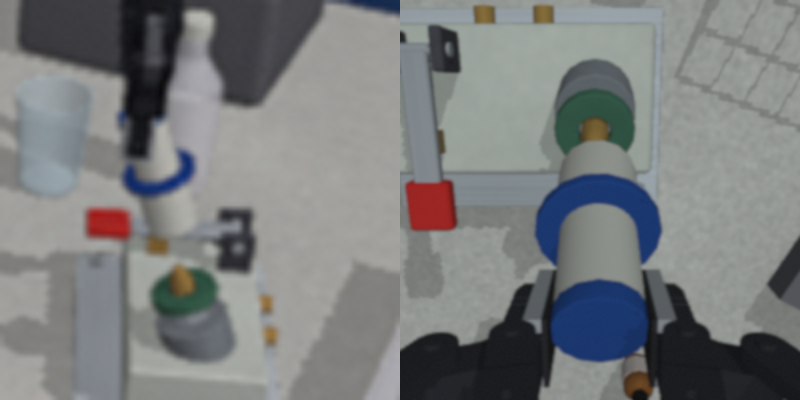

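The left crop (scene) shows the skirt end at (171,230) above the nipple tip at (181,268), with the axes nearly collinear. The right crop (wrist) shows the cartridge column at about 599 and the nipple at 596. I'll work out the remaining offsets by intersecting the scene rays with the jaw plane.

Run:
```python
from h import *
c=ctrl.calibration("scene");st=ctrl.get_state();p=st["eef_pos"];Rt=R.from_quat(st["tcp_rot"])
P={}
for n,u,v in[("cap",0,0),("flange",349.6,173.3),("skirt",352.75,186.5),("tip",355.3,196.8),("collar",356.2,203)]:
    if not u:continue
    o,d=ray(c,u,v);o=Rt.inv().apply(o-p);d=Rt.inv().apply(d);q=o-d*o[1]/d[1];P[n]=q;print(n,q.round(4),Rt.apply(q).round(4)+p.round(4))
f=lambda a,b:np.degrees(np.arctan2(*(P[b]-P[a])[[0,2]]))
print("tilt cart",f("flange","skirt"),"nipple",f("tip","collar"),"tip rel flange",P["tip"]-P["flange"])
for T in([.638,.135,.116],):print("tip est tool",Rt.inv().apply(np.array(T)-p).round(4))
```

```text
flange [0.0203 0.     0.034 ] [0.6198 0.1264 0.1892]
skirt [0.0337 0.     0.0756] [0.6323 0.1313 0.1476]
tip [0.0448 0.     0.1094] [0.6427 0.1353 0.1138]
collar [0.05   0.     0.1304] [0.6475 0.1372 0.0928]
tilt cart 17.8509366893372 nipple 13.698053139590426 tip rel flange [0.02452162 0.         0.07533721]
tip est tool [ 0.0403 -0.0014  0.1072]
```

Call:
step_arm(
  motion=[
    {"offset": [0.003,-0.001,0.009],"twist": 0},
    {"offset": [0.007,-0.0015,0.019],"twist": 0},
    {"offset": [0.01,-0.0015,0.028],"twist": 0},
    {"offset": [0.012,-0.0015,0.033],"twist": 0},
    {"offset": [0.014,-0.0015,0.038],"twist": 0},
    {"offset": [0.0155,-0.0015,0.0425],"twist": 0},
    {"offset": [0.0155,-0.0015,0.0425],"twist": 0},
  ],
)

```text
time: 11.7
eef_pos: [0.6138, 0.1271, 0.1793]
tcp_rot: [0.983, 0.185, -0.002, 0.0]
contact_force: [-2.6, -2.7, -2.9]
opening: 0.338
finger_force: 35.4
```

Run:
```python
from tilt import *
im=meas("pics/w8.png");s=ctrl.read_camera("scene")
cv2.imwrite("pics/p8.png",np.hstack([cv2.resize(s[130:230,310:410],(400,400),interpolation=2),cv2.resize(im[60:360,130:430],(400,400))]))
```

```text
[0.6138 0.1271 0.1793] [-2.6 -2.7 -2.9] 0.33784292409424715
[233, 193, 93, 69] (278.5, 219.5) o [ 0.0726  0.0011 -0.1311] d [-0.3103  0.0017  0.9507]
[242, 269, 75, 63] (279.2, 300.4) o [ 0.0726  0.0011 -0.1311] d [-0.5109  0.0016  0.8596]
```

View pics/p8.png

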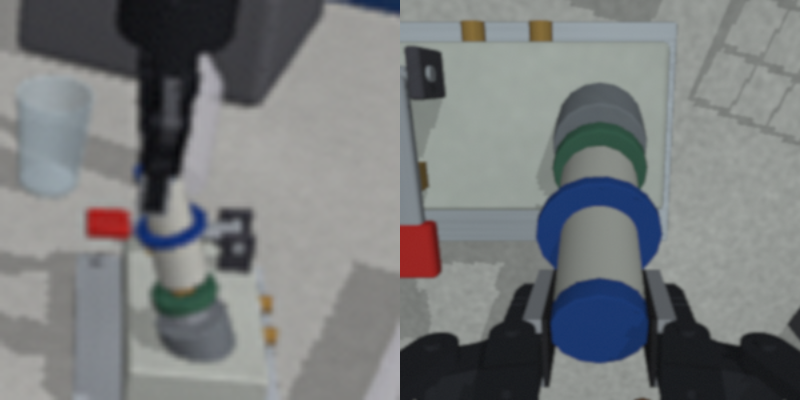

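The left crop shows the skirt over the nipple with the brass barely visible at (183,290), just above the collar. The right crop shows the axes in line. There is a small side force towards -x, so I'll shift the jaws -3 mm to match the lean and carry on.

Call:
step_arm(
  motion=[
    {"offset": [-0.002,0,0.002],"twist": 0},
    {"offset": [-0.002,0,0.004],"twist": 0},
    {"offset": [-0.001,0,0.006],"twist": 0},
    {"offset": [-0.0005,0,0.008],"twist": 0},
    {"offset": [-0.0005,0,0.008],"twist": 0},
  ],
)

```text
time: 12.3
eef_pos: [0.6143, 0.1274, 0.1723]
tcp_rot: [0.983, 0.185, -0.0, -0.0]
contact_force: [-1.7, -1.4, -2.4]
opening: 0.337
finger_force: 35.6
```

Call:
step_arm(
  motion=[
    {"offset": [0.0005,0,0.002],"twist": 0},
    {"offset": [0.0015,0,0.004],"twist": 0},
    {"offset": [0.002,0,0.006],"twist": 0},
    {"offset": [0.002,0,0.006],"twist": 0},
    {"offset": [0.002,0,0.006],"twist": 0},
  ],
)

```text
time: 12.8
eef_pos: [0.6159, 0.1279, 0.1691]
tcp_rot: [0.983, 0.185, -0.001, 0.0]
contact_force: [-8.7, -4.1, 8.1]
opening: 0.34
finger_force: 36.6
```

Call:
step_arm(
  motion=[
    {"offset": [-0.001,0,0.001],"twist": 0},
    {"offset": [-0.001,0,0.003],"twist": 0},
    {"offset": [0,0,0.005],"twist": 0},
    {"offset": [0,0,0.006],"twist": 0},
    {"offset": [0,0,0.006],"twist": 0},
  ],
  grip_force=45,
)

```text
time: 13.3
eef_pos: [0.6168, 0.1283, 0.1634]
tcp_rot: [0.983, 0.185, 0.001, 0.0]
contact_force: [-5.8, -2.8, 5.6]
opening: 0.335
finger_force: 44.2
```

Run:
```python
from tilt import *
im=meas("pics/w9.png");s=ctrl.read_camera("scene")
print(blobs(im,"green",(150,60,430,260),40),blobs(s,"green",(320,160,400,240)),blobs(s,"blue",(320,140,380,240)))
cv2.imwrite("pics/p9.png",np.hstack([cv2.resize(s[130:230,310:410],(400,400),interpolation=2),cv2.resize(im[60:360,130:430],(400,400))]))
```

```text
[0.6168 0.1283 0.1634] [-5.8 -2.8  5.6] 0.33535229061443206
[233, 193, 93, 68] (278.4, 219.0) o [ 0.0726  0.0011 -0.1311] d [-0.3088  0.0016  0.9511]
[243, 270, 74, 62] (279.2, 300.6) o [ 0.0726  0.0011 -0.1311] d [-0.5122  0.003   0.8589]
[(1014, (280.6, 171.9), [245, 156, 70, 46])] [(37, (356.3, 207.6), [349, 204, 15, 7])] [(63, (353.6, 192.5), [345, 186, 17, 11])]
```

Call:
step_arm(
  motion=[
    {"offset": [0.0003,0,0.001],"twist": 0},
    {"offset": [0.0005,0,0.002],"twist": 0},
    {"offset": [0.0005,0,0.003],"twist": 0},
    {"offset": [0.0005,0,0.003],"twist": 0},
    {"offset": [0.0005,0,0.003],"twist": 0},
  ],
)

```text
time: 13.9
eef_pos: [0.6175, 0.1286, 0.1601]
tcp_rot: [0.983, 0.185, 0.001, -0.0]
contact_force: [-4.9, -0.9, 5.3]
opening: 0.336
finger_force: 44.1
```

Call:
step_arm(
  motion=[
    {"offset": [0.0003,0,0.001],"twist": 0},
    {"offset": [0.0005,0,0.002],"twist": 0},
    {"offset": [0.0005,0,0.003],"twist": 0},
    {"offset": [0.0005,0,0.003],"twist": 0},
    {"offset": [0.0005,0,0.003],"twist": 0},
  ],
)

```text
time: 14.4
eef_pos: [0.6182, 0.1288, 0.1576]
tcp_rot: [0.983, 0.185, 0.002, -0.0]
contact_force: [-6.1, -2.0, 6.9]
opening: 0.339
finger_force: 44.2
```

Call:
step_arm(
  motion=[
    {"offset": [0.0003,0,0.001],"twist": 0},
    {"offset": [0.0005,0,0.002],"twist": 0},
    {"offset": [0.0005,0,0.002],"twist": 0},
    {"offset": [0.0005,0,0.002],"twist": 0},
  ],
)

```text
time: 14.8
eef_pos: [0.6186, 0.1289, 0.1569]
tcp_rot: [0.983, 0.185, 0.001, 0.0]
contact_force: [-8.9, -3.0, 11.7]
opening: 0.339
finger_force: 44.7
```

Run:
```python
from tilt import *
im=meas("pics/w10.png");s=ctrl.read_camera("scene")
print(blobs(im,"green",(150,60,430,260),40),blobs(s,"green",(320,160,400,240)),blobs(s,"blue",(320,140,380,240)),blobs(s,"red",(310,160,380,220)))
cv2.imwrite("pics/p10.png",np.hstack([cv2.resize(s[130:230,310:410],(400,400),interpolation=2),cv2.resize(im[60:360,130:430],(400,400))]))
```

```text
[0.6186 0.1289 0.1569] [-8.9 -3.  11.7] 0.3385977656021426
[233, 193, 93, 68] (278.5, 218.9) o [ 0.0726  0.0011 -0.1311] d [-0.3088  0.0017  0.9511]
[243, 270, 74, 62] (279.2, 300.7) o [ 0.0726  0.0011 -0.1311] d [-0.5122  0.0031  0.8589]
[(1030, (280.6, 171.5), [244, 155, 71, 47])] [(34, (356.9, 209.4), [350, 206, 15, 6])] [(60, (353.7, 194.6), [346, 188, 16, 11])] [(57, (336.6, 185.5), [332, 183, 10, 6])]
```

View pics/p10.png

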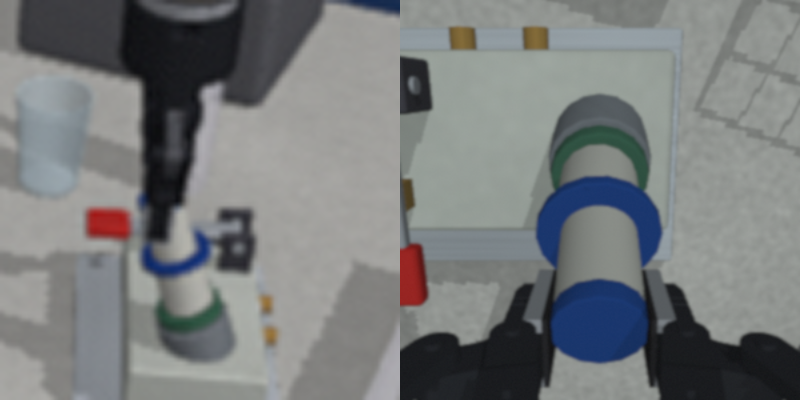

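The left crop shows the collar pressed down to the grey base at (190,310), with the cartridge seated squarely on the nipple and the red pad still down at (107,222). The force rose from 7 to 12 N over the last 0.7 mm, so the collar is at its stop. I'm handing it in.

```bash
python3 -c "
from plant import ctrl
s=ctrl.get_state();print(s['time'],s['contact_force'],s['finger_force']);print(ctrl.sign_off())"
```

```text
14.9 [-9.30451804 -3.33618444 11.31475948] 44.70158278942108
the job is handed in; nothing more can be done
None
```

The job is handed in at 14.9 s: the lever is caught down and the blue cartridge is still gripped and held on the nipple with the collar pressed to about its stop; the hand-in call gave no verdict.

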